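# Hang the findings bin on its twin-pin stand

## Task

Pick up the small blue findings bin by its orange handle block and, keeping it level, hang it on the stand by its two ear holes, both brass pins through both holes at once. The fork with the pins may be clamped a little off the middle of the stand, so feel for the pins gently without forcing, lower the bin until both ears sit fully home on the fork, only then let go, and leave the bead tray, calculator and pliers alone.

Things in the scene. Friction and masses are not known exactly. Their poses are not given: they have to be found in the camera images.
- bin_handle (a point): centre of the bin's orange handle block (16 mm along x, 30 along y, 36 tall; pinch the 30 mm width, fingers closing along y). y runs from ear to ear, z up. Straight below it: block's underside 18 mm, ears' top 28, ears' underside 33, bin's underside 78. The ear holes lie at y = +80 and -80 mm, x = 0. The bin may hang either way round
- bin: blue open bin 60 x 76 x 48 mm (x, y, z), 0.18 to 0.35 kg, standing on the work surface; origin: centre of its underside. Two flat ears (34 mm wide, 5 thick, underside 45 mm up) stick out along +y and -y to 112 mm from the middle, each with a round 10 mm hole 80 mm from the middle. Handle block on a stem above the middle, top 96 mm up
- stand: fixed stand; origin at its underside, below the middle of its pin place; x from the pins to the post, y along the track, z up. Dark base 130 x 180 x 12 mm, aluminium post centred at x = +77 mm, with a track. On the track a white fork with two upright brass pins is clamped (see stand_mid); it does not give way. Pressing the stand with over 30 N is too rough
- stand_mid (a point): point of the stand above its origin, level with the flat tops of the fork's arms (105 mm up), where the ears' undersides come to rest. Arms 16 mm wide, pins 8 mm thick, 20 tall, tips chamfered by 0.8 mm; pins at x = 0, y = d+80 and d-80 mm. d, where the fork was clamped, is between -15 and +15 mm and is not measured: look or feel. Cross bar at x = 49 to 65 mm
- bead_tray: bystander: black open tray of beads, 75 x 95 x 20 mm; origin at the centre of its underside
- calculator: bystander: blue desk calculator, 130 x 75 x 16 mm; origin at the centre of its underside
- pliers: bystander: small pliers with red handles, 130 mm long, 12 mm thick, lying flat; origin at the joint, jaws along +x
Not all that is in view belongs to the job. Of the things that look like the stand, the smaller one is meant.

How it is judged:
By the outcome, as a careful person would: the job done as asked, in the order asked, and still so for the second after the job is handed in, with the robot touching nothing.
It also fails if it takes over 67 s, if anything falls off the work surface, if the arm or the gripper's body presses on something with over 40 N, if the wrist force passes 120 N, or if a joint passes its speed limit or range.

## Robot

A 7-joint arm with a two-finger parallel gripper is mounted at the origin on the work surface. World frame = base frame: x ahead of the robot, y to its left, z up, the work surface at z = 0. Lengths are in m, angles in rad, forces in N, time in s.
With the tool pointing down it reaches from about 0.4 to 0.9 m from the base axis. Payload 5.6 kg.
Tool frame: the origin (TCP) lies on the centre line of the jaws, within the pads' length; the fingertips stand tip_extent ahead of it and the grasp point (between the pads) lies 2 mm behind it (tip_extent is the distance from the TCP to the fingertips, in m); z points along the fingers, y is the line along which they close (so a half turn about z gives the same grasp; the last joint's range is limited). The gripper opens to 92 mm and grips with 3 to 60 N. Pads are 20 mm wide; open, the fingers measure 128 mm over their backs; the gripper's body (75 mm by 189 mm) begins 69 mm behind the grasp point.
Start: joints at [-1.151, 0.468, -0.012, 1.603, 0.006, 1.071, -0.056], TCP at [0.29, 0.582, 0.232] pointing down, gripper open.
Joint ranges: [-2.53, 2.53], [-0.31, 2.02], [-1.57, 1.55], [0.28, 2.44], [-1.29, 4.43], [0.15, 1.84], [-2.92, 2.92]. Speed limits (rad/s): [2.57, 2.57, 3.14, 3.14, 3.14, 3.14, 3.14].

## Interface

Orientations are given as a unit quaternion [x, y, z, w].
In Python, from cell import * gives the robot as it stands.
- The arm moves only by the tool apply_moves, never from a script. Its argument "series" is a list that holds one entry, the list of rows, each a list of 7 numbers: the turn, a rotation vector about the world's x, y, z scaled (see below), then the shift along the world's x, y, z scaled (see below), then the closure, from 0 (fully open) to 1 (shut). In form: [[[wx, wy, wz, dx, dy, dz, claw], ...]]. A call has 1 to 10 rows; each row is the pose to reach, as a shift and turn from the pose commanded when the call began, turning the shorter way round; what a row does not reach only later rows make up. The controller multiplies each number of a shift by 0.2 m and each number of a turn by 180 degrees. A row lasts 1/8 s, in which the tool goes at most 62.5 mm and 10.7 degrees, less where a joint would pass 70% of its speed; a pose out of reach is approached as far as the arm can. A call with a number of a shift or a turn outside -1 to 1 is refused whole. A call with a gripper value outside its range is refused whole. The fingers move at their own pace and stop on an object; "force" is the grip in N (left out, the last holds). Time passes only in rows, so rows that repeat a pose let the fingers close. It gives the time, the measured TCP pose, the force, the opening and the grip force at its end, in the units of the state.
- read_state(): the state, without advancing time (a new reading comes with each control period).
- grab_frame(name): name is "side" or "top"; returns (picture, depth): 480x640x3 uint8, red, green, blue; 480x640 float32, m along the optical axis (not along the pixel's ray), 0 where there is no reading.
- get_calibration(name): a dict with "vertical_fov" (degrees; the focal length in pixels is half the picture's height over the tangent of half this angle, whatever the lens; pixels are square), "cx", "cy" (the principal point, pixels), "extrinsics" (4x4, takes a point from camera to world coordinates). Camera axes: x right, y up, looking along -z (the intrinsics and any distortion apply to the point x, -y, -z); pixel columns grow to the right and rows downward; lengths in m; the calibration is good to about 2 mm. A picture is of the moment at which its call begins. get_calibration takes no time and is no camera call.
- finish_job(): hands the job in; it is judged then, once.
Trained networks look in the newest picture that a camera, given by its name, has taken for a name from the list of things; names that differ only in an ending like _2 or _b are one class to them, and where a whole thing is asked for, a point or a joint stands for the part that bears it (a point fixed in the world has none). Each returns a list of dicts, best first, with "conf" (0 to 1); they miss things now and then, are a little off and sometimes report something else, mostly with a low value. They report only what shows in the picture. A call takes as long as a camera call. They do not tell look-alikes from the thing itself.
- look_for(camera, query): "xyz" ([x, y, z] in m, in world coordinates, good to about 4 mm: the middle of the surface that is visible of it).
- trace(camera, query): "region" (480x640 bool, what is visible of it).
- mark_of(camera, query): "xyz" ([x, y, z] in m, in world coordinates, good to about 4 mm: a listed point, or the origin of a listed thing).
The state is a dict: "time_s": time; "joint_positions": joint angles; "dq": joint speeds; "tau": joint torques, N m; "tcp_pos": TCP position; "eef_rot": TCP orientation; "force": force on the tool from outside, world axes, zero at the start; "ft_torque": the same for the moment, N m; "opening": finger opening in m; "finger_force": force on a finger pad.
Only numpy, scipy, OpenCV 4.12 (cv2) and the standard library are available. Lean on these libraries where they do the work, as an engineer would, in place of code of your own. Each camera call takes 0.05 s, during which the arm holds its last target. There are 200 camera calls.

## Working session

There is one attempt and no reset: what is moved stays moved. The work goes in short steps, Python scripts to look and compute and a tool call to move; the robot and the scene stay as the last step left them, time stands still between calls to the robot, and variables do not carry over. Pictures are saved under pics/ and viewed, at most 10 in all, crops included, and the job is handed in when it is done.

Besides the shell and the picture viewer there is one more tool, called after "Emit:" by a JSON object that holds its "api" and its "payload". apply_moves: Moves the arm, as the interface text tells. Shifts and turns lie within -1 to 1; 1 stands for 0.2 m of shift or 180 degrees of turn. Its arguments: {"type":"object","properties":{"series":{"type":"array"},"force":{"type":"number"}},"required":["series"]}

```bash
mkdir -p pics
cat > h.py <<'E'
from cell import *
import numpy as np, cv2
def save(cam,name):
    im,d=grab_frame(cam); cv2.imwrite('pics/'+name,im[:,:,::-1]); np.save('pics/'+name[:-4]+'_d.npy',d); return im,d
def world(cam,u,v,z):
    c=get_calibration(cam); f=240/np.tan(np.radians(c['vertical_fov'])/2)
    p=np.array([(u-c['cx'])*z/f,-(v-c['cy'])*z/f,-z,1]); return (np.array(c['extrinsics'])@p)[:3]
def px(cam,P):
    c=get_calibration(cam); f=240/np.tan(np.radians(c['vertical_fov'])/2)
    p=np.linalg.inv(np.array(c['extrinsics']))@np.append(P,1); return c['cx']-f*p[0]/p[2], c['cy']+f*p[1]/p[2]
E
python3 - <<'E'
from h import *
ims=[]
for c in ('top','side'):
    im,d=save(c,c+'0.png'); 
    print(c,{k:(np.round(v,3).tolist()) for k,v in get_calibration(c).items()if k!='name' and not isinstance(v,str)})
    for q in ('bin_handle','bin','stand','stand_mid'):
        for r in mark_of(c,q): print(c,q,np.round(r['xyz'],3),round(r['conf'],2),np.round(px(c,r['xyz'])))
s=read_state(); print(s)
E
```

```text
top {'vertical_fov': 44.999, 'cx': 320.218, 'cy': 240.411, 'extrinsics': [[0.03, 0.997, -0.068, 0.34], [-0.999, 0.029, -0.019, 0.005], [-0.017, 0.069, 0.997, 1.374], [0.0, 0.0, 0.0, 1.0]]}
top bin_handle [ 0.539 -0.243  0.08 ] 0.61 [443. 195.]
top stand [0.124 0.304 0.003] 0.96 [200. 369.]
top stand [ 0.551  0.265 -0.   ] 0.74 [224. 189.]
top stand [ 0.583 -0.008 -0.004] 0.31 [338. 179.]
top stand_mid [0.544 0.264 0.104] 0.66 [216. 185.]
top stand_mid [0.123 0.299 0.15 ] 0.59 [186. 380.]
side {'vertical_fov': 51.429, 'cx': 327.598, 'cy': 240.91, 'extrinsics': [[0.722, 0.391, -0.571, -0.299], [-0.691, 0.435, -0.577, -0.745], [0.023, 0.812, 0.584, 0.883], [0.0, 0.0, 0.0, 1.0]]}
side bin_handle [ 0.539 -0.242  0.076] 0.95 [424. 285.]
side bin [ 0.537 -0.243  0.002] 0.73 [420. 307.]
side stand_mid [0.549 0.264 0.104] 0.86 [294. 196.]
{'time_s': 0.5, 'joint_positions': array([-1.15098823,  0.46751987, -0.01161061,  1.60271673,  0.00598611,
        1.07140848, -0.05626172]), 'dq': array([-4.29768889e-04, -6.64841817e-05,  7.92975696e-04,  1.45491688e-05,
       -1.67844578e-03, -4.58575676e-04,  1.47589371e-03]), 'tau': array([-1.08018830e-03, -5.19975507e+01, -1.24609363e-02, -2.43841070e+01,
       -5.65578905e-02,  1.21210841e-02,  4.63524736e-05]), 'tcp_pos': array([0.29022717, 0.58160021, 0.23157252]), 'eef_rot': array([ 2.29359058e-01,  9.73341884e-01, -1.07472186e-05,  9.52324161e-06]), 'force': array([-1.01360828,  0.00262781, -1.04236703]), 'ft_torque': array([-0.00884133, -0.03670226, -0.02382722]), 'finger_force': 0.0, 'opening': 0.09187245424191263}
```

View pics/top0.png

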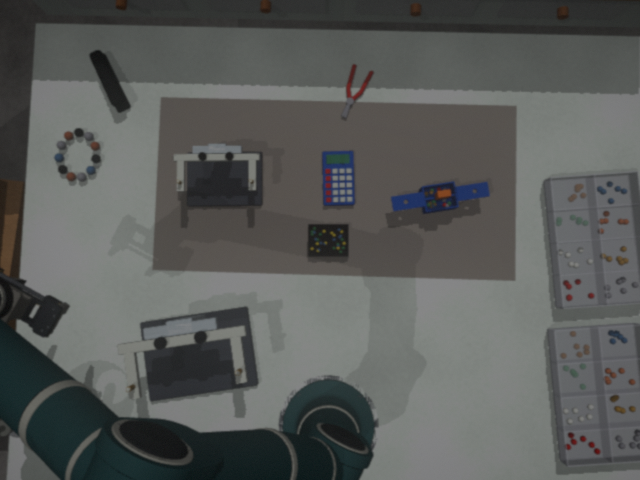

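View pics/side0.png

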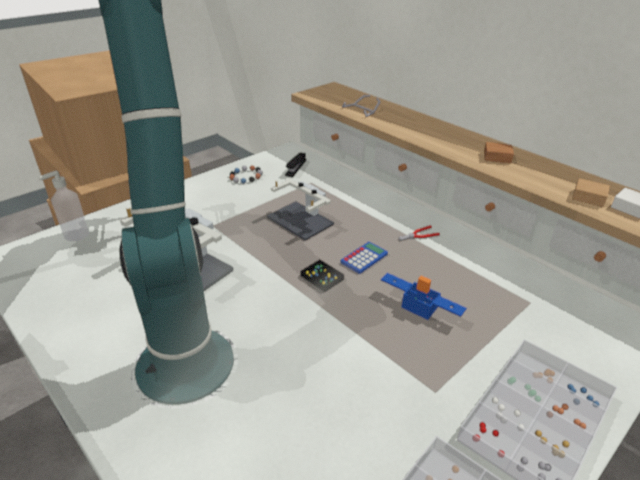

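The top view shows two stands: one at (218,180) and a bigger one at (195,350), whose base is about 105 px wide against 75. The smaller one, at (218,180), is meant. The only orange handle block is on the bin at (443,195). The blue calculator at (338,180) could be mistaken for the bin, and the big bead boxes on the right are bystanders.

Run:
```python
from h import *
im=cv2.imread('pics/top0.png'); d=np.load('pics/top0_d.npy')
a=im[135:235,165:275]; b=im[170:230,380:500]
A=cv2.resize(a,(770,700),interpolation=cv2.INTER_CUBIC)[:410]
A=cv2.resize(im[140:200,165:275],(770,420),interpolation=cv2.INTER_CUBIC); B=cv2.resize(im[177:217,385:495],(770,280)[:2],interpolation=cv2.INTER_CUBIC)
o=np.vstack([A,B]); o=cv2.convertScaleAbs(o,alpha=1.5); o=cv2.resize(o,None,fx=6/7,fy=6/7); cv2.imwrite('pics/crop1.png',o)
print(o.shape)
# clouds
v,u=np.mgrid[0:480,0:640]
c=get_calibration('top'); f=240/np.tan(np.radians(c['vertical_fov'])/2)
P=np.stack([(u-c['cx'])*d/f,-(v-c['cy'])*d/f,-d,np.ones_like(d)],-1)@np.array(c['extrinsics']).T
P=P[...,:3]; np.save('pics/P.npy',P)
# stand: fork heights
R=P[135:215,165:275].reshape(-1,3); 
for lo,hi in((.095,.115),(.003,.02)):
    m=(R[:,2]>lo)&(R[:,2]<hi); r=R[m]; print(lo,m.sum(),r.min(0).round(3),r.max(0).round(3))
    if m.sum()>20: print(cv2.minAreaRect(r[:,:2].astype(np.float32)*1000))
hsv=cv2.cvtColor(im,cv2.COLOR_BGR2HSV)
R=P[170:230,380:500]; m=(R[...,2]>.035)&(R[...,2]<.06); r=R[m]; print('ears',m.sum(),r.mean(0).round(4),cv2.minAreaRect(r[:,:2].astype(np.float32)*1000))
m=R[...,2]>.08; r=R[m]; print('handle',m.sum(),r.mean(0).round(4),cv2.minAreaRect(r[:,:2].astype(np.float32)*1000))
```

```text
(600, 660, 3)
0.095 1511 [0.529 0.171 0.095] [0.638 0.361 0.115]
((584.8134155273438, 264.8017578125), (106.16259765625, 190.78079223632812), 2.250394344329834)
0.003 3881 [0.487 0.143 0.003] [0.684 0.411 0.02 ]
((585.947998046875, 277.4185485839844), (191.79212951660156, 264.40533447265625), 1.531454086303711)
ears 1197 [ 0.5412 -0.2425  0.0482] ((541.2948608398438, -243.25096130371094), (60.871273040771484, 225.0923309326172), 9.988016128540039)
handle 142 [ 0.5008 -0.1929  0.3463] ((450.39666748046875, -120.83677673339844), (25.63382339477539, 333.5766906738281), 36.75642013549805)
```

View pics/crop1.png

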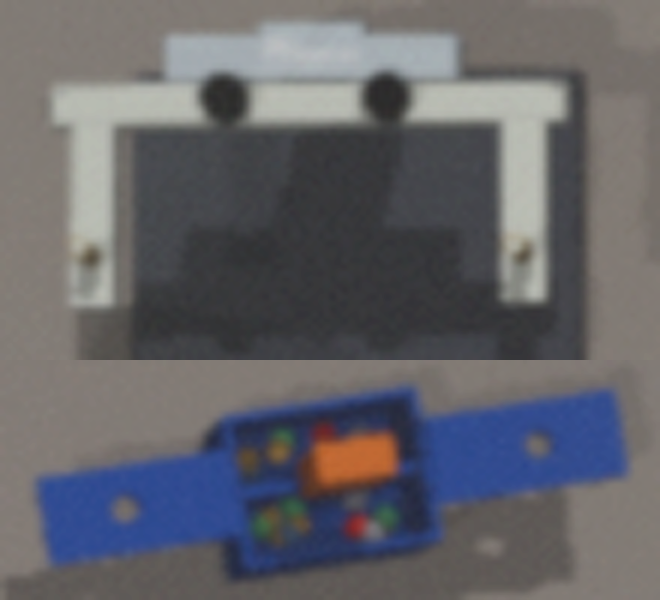

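The crop shows the brass pins at about crop (90,250) and (520,244), near the arms' ends. The bin's ear holes are at (125,509) and (538,444), with the handle top at about (358,455). I'll turn these into positions now.

```bash
cat >> h.py <<'E'
def onplane(cam,u,v,z):
    o=world(cam,0,0,0); w=world(cam,u,v,1.)-o; return o+w*(z-o[2])/w[2]
E
python3 - <<'E'
from h import *
U=lambda x,y:(165+x/6,140+y/6)
L=lambda x,y:(385+x/6,177+(y-360)/6)
for n,p,z in(('pinL',U(90,250),.122),('pinR',U(520,244),.122),('armL',U(92,262),.105),('armR',U(524,255),.105),('barL',U(51,84),.105),('barR',U(568,82),.105),('barLb',U(51,125),.105),('barRb',U(568,122),.105),('holeL',L(125,509),.0475),('holeR',L(538,444),.0475),('handle',L(358,455),.096)):
    print(n,onplane('top',*p,z).round(4))
P=np.load('pics/P.npy')
R=P[135:215,165:275].reshape(-1,3); R=R[(R[:,2]>.095)&(R[:,2]<.115)]
for y0,y1 in((.32,.37),(.17,.215)):
    r=R[(R[:,0]<.583)&(R[:,1]>y0)&(R[:,1]<y1)]; a=np.polyfit(r[:,0],r[:,1],1); print(len(r),'arm',r.mean(0).round(4),np.percentile(r[:,1],[2,98]).round(3),r[:,0].min().round(4),np.degrees(np.arctan(a[0])).round(2))
r=R[(R[:,0]>.59)&(R[:,0]<.62)]; print('bar',np.degrees(np.arctan(np.polyfit(r[:,1],r[:,0],1)[0])).round(2))
R=P[170:230,380:500].reshape(-1,3); r=R[(R[:,2]>.08)&(R[:,2]<.12)];print('handle',len(r),r.mean(0),cv2.minAreaRect(r[:,:2].astype(np.float32)*1000))
r=R[(R[:,2]>.042)&(R[:,2]<.055)&(abs(R[:,1]+.243)>.055)]; print('ears',np.degrees(np.arctan(np.polyfit(r[:,1],r[:,0],1)[0])),r.mean(0))
s=read_state(); from scipy.spatial.transform import Rotation as T
print(T.from_quat(s['eef_rot']).as_matrix().round(3))
E
```

```text
pinL [0.5462 0.3396 0.122 ]
pinR [0.5527 0.1824 0.122 ]
armL [0.5445 0.3432 0.105 ]
armR [0.5516 0.1831 0.105 ]
barL [0.6108 0.3616 0.105 ]
barR [0.6167 0.1693 0.105 ]
barLb [0.5954 0.3609 0.105 ]
barRb [0.6017 0.1687 0.105 ]
holeL [ 0.526  -0.1643  0.0475]
holeR [ 0.5555 -0.3217  0.0475]
handle [ 0.5417 -0.2436  0.096 ]
185 arm [0.5561 0.3435 0.1043] [0.336 0.352] 0.5286 2.18
162 arm [0.5587 0.1833 0.1043] [0.176 0.192] 0.5346 1.41
bar -1.33
handle 114 [ 0.54018972 -0.24157374  0.09377237] ((540.6320190429688, -242.12832641601562), (16.16048240661621, 31.06586265563965), 12.065301895141602)
ears -10.210806472989853 [ 0.54108625 -0.24220155  0.04908065]
[[-0.895  0.446  0.   ]
 [ 0.446  0.895 -0.   ]
 [-0.    -0.    -1.   ]]
```

Run:
```python
from h import *
import cell
print([n for n in dir(cell) if not n.startswith('_')]); print(getattr(cell,'tip_extent',None))
P=np.load('pics/P.npy'); R=P[135:215,165:275].reshape(-1,3); r=R[R[:,2]>.118]; print(len(r),r.max(0),r[r[:,2]>.13].min(0) if (r[:,2]>.13).any() else 0)
```

```text
['PlanningError', 'finish_job', 'get_calibration', 'grab_frame', 'look_for', 'mark_of', 'read_state', 'tip_extent', 'trace']
0.017
55 [0.61055064 0.3458063  1.374487  ] [0.34031937 0.00512199 0.13166801]
```

Emit:
{"api": "apply_moves", "payload": {"series": [[[0,0,0.1,0.1,-0.25,0.1,0],[0,0,0.2,0.25,-0.5,0.1,0],[0,0,0.2044,0.3,-0.8,0.1,0],[0,0,0.2044,0.3,-1,0.1,0],[0,0,0.2044,0.3,-1,0.1,0]]]}}

```text
time_s: 1.12
tcp_pos: [0.3512, 0.3787, 0.2521]
eef_rot: [-0.087, 0.996, -0.0, 0.0]
force: [-0.2, 0.3, 0.7]
opening: 0.092
finger_force: 0.0
```

Emit:
{"api": "apply_moves", "payload": {"series": [[[0,0,0,0.15,-0.25,0,0],[0,0,0,0.3,-0.5,0,0],[0,0,0,0.4,-0.8,0,0],[0,0,0,0.45,-1,0,0]]]}}

```text
time_s: 1.62
tcp_pos: [0.4415, 0.1801, 0.2518]
eef_rot: [-0.089, 0.996, 0.0, 0.001]
force: [-0.6, -0.0, 0.2]
opening: 0.0916
finger_force: 0.0
```

Emit:
{"api": "apply_moves", "payload": {"series": [[[0,0,0,0.1,-0.25,0,0],[0,0,0,0.2,-0.5,0,0],[0,0,0,0.3,-0.8,0,0],[0,0,0,0.35,-1,0,0]]]}}

```text
time_s: 2.12
tcp_pos: [0.5118, -0.0202, 0.2519]
eef_rot: [-0.089, 0.996, -0.0, 0.001]
force: [0.2, 0.4, -0.2]
opening: 0.0917
finger_force: 0.0
```

Emit:
{"api": "apply_moves", "payload": {"series": [[[0,0,0,0.1,-0.25,0,0],[0,0,0,0.12,-0.5,-0.1,0],[0,0,0,0.15,-0.8,-0.3,0],[0,0,0,0.15,-1,-0.4,0],[0,0,0,0.15,-1,-0.4,0],[0,0,0,0.15,-1,-0.4,0]]]}}

```text
time_s: 2.88
tcp_pos: [0.5413, -0.2171, 0.1715]
eef_rot: [-0.09, 0.996, 0.0, 0.0]
force: [-0.5, 0.4, 1.1]
opening: 0.092
finger_force: 0.0
```

Emit:
{"api": "apply_moves", "payload": {"series": [[[0,0,0,0,-0.13,0,0],[0,0,0,0,-0.13,-0.2,0],[0,0,0,0,-0.13,-0.4,0],[0,0,0,0,-0.13,-0.465,0],[0,0,0,0,-0.13,-0.465,0]]]}}

```text
time_s: 3.5
tcp_pos: [0.541, -0.2432, 0.0789]
eef_rot: [-0.09, 0.996, 0.0, 0.0]
force: [0.2, -1.3, 0.4]
opening: 0.0919
finger_force: 0.0
```

Emit:
{"api": "apply_moves", "payload": {"series": [[[0,0,0,0,0,0,0.5],[0,0,0,0,0,0,0.6],[0,0,0,0,0,0,0.7],[0,0,0,0,0,0,0.85],[0,0,0,0,0,0,1],[0,0,0,0,0,0,1],[0,0,0,0,0,0,1],[0,0,0,0,0,0,1]]], "force": 25}}

```text
time_s: 4.5
tcp_pos: [0.5401, -0.2438, 0.0784]
eef_rot: [-0.09, 0.996, 0.0, -0.0]
force: [-0.0, 1.7, 0.2]
opening: 0.0297
finger_force: 25.0
```

Emit:
{"api": "apply_moves", "payload": {"series": [[[0,0,0,0,0,0.1,1],[0,0,0,0,0,0.25,1],[0,0,0,0,0,0.45,1],[0,0,0,0,0,0.65,1],[0,0,0,0,0,0.85,1],[0,0,0,0,0,0.9,1],[0,0,0,0,0,0.9,1]]], "force": 40}}

```text
time_s: 5.38
tcp_pos: [0.54, -0.2445, 0.2587]
eef_rot: [-0.089, 0.996, -0.0, 0.0]
force: [-0.4, -0.1, -2.9]
opening: 0.03
finger_force: 40.0
```

Emit:
{"api": "apply_moves", "payload": {"series": [[[0,0,-0.01,0,0.1,0,1],[0,0,-0.02,0,0.25,0,1],[0,0,-0.03,0,0.45,0,1],[0,0,-0.04,0,0.65,0,1],[0,0,-0.046,0,0.85,0,1],[0,0,-0.046,0,0.98,0,1],[0,0,-0.046,0,1,0,1],[0,0,-0.046,0,1,0,1]]]}}

```text
time_s: 6.38
tcp_pos: [0.5396, -0.0453, 0.2575]
eef_rot: [-0.017, 1.0, -0.0, -0.001]
force: [0.4, -0.5, -2.9]
opening: 0.0301
finger_force: 40.0
```

Run:
```python
from h import *
im,d=save('side','side1.png'); s=read_state(); print(s['tcp_pos'],s['force'],s['eef_rot'],s['opening'])
x,y=px('side',s['tcp_pos']); x,y=int(x),int(y); print(x,y)
a=cv2.resize(im[max(0,y-75):y+75,max(0,x-100):x+100,::-1],(800,600),interpolation=cv2.INTER_CUBIC); cv2.imwrite('pics/side1c.png',a)
```

```text
[ 0.53980609 -0.04593138  0.25778966] [-0.23177638 -1.04439439 -2.89246089] [-1.65287899e-02  9.99863044e-01 -4.55439555e-04 -6.96332918e-04] 0.02966270811264166
370 191
```

View pics/side1c.png

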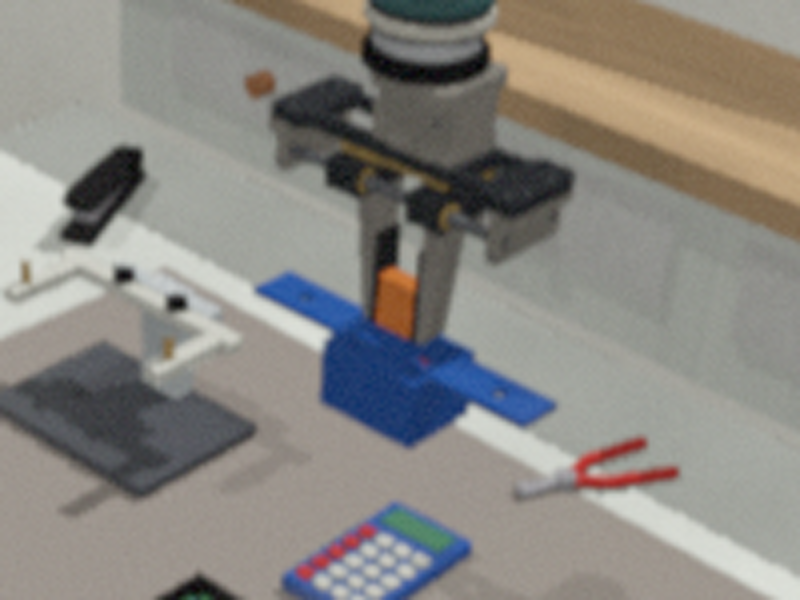

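The bin hangs level in the grip: handle at crop (397,300), ears at (310,300) and (500,390). Next I'll carry it to just above the pins.

Emit:
{"api": "apply_moves", "payload": {"series": [[[0,0,0,0,0.1,0,1],[0,0,0,0,0.25,0,1],[0,0,0,0,0.45,0,1],[0,0,0,0,0.65,0,1],[0,0,0,0,0.85,0,1],[0,0,0,0,0.98,0,1],[0,0,0,0,1,0,1]]]}}

```text
time_s: 7.3
tcp_pos: [0.5403, 0.1561, 0.2581]
eef_rot: [-0.018, 1.0, -0.0, -0.0]
force: [0.1, -1.0, -2.6]
opening: 0.0296
finger_force: 40.0
```

Emit:
{"api": "apply_moves", "payload": {"series": [[[0,0,0,0,0.1,0,1],[0,0,0,0.02,0.25,0,1],[0,0,0,0.03,0.4,0,1],[0,0,0,0.045,0.52,0,1],[0,0,0,0.045,0.545,0,1],[0,0,0,0.045,0.545,-0.15,1],[0,0,0,0.045,0.545,-0.3,1],[0,0,0,0.045,0.545,-0.4,1],[0,0,0,0.045,0.545,-0.4,1],[0,0,0,0.045,0.545,-0.4,1]]]}}

```text
time_s: 8.55
tcp_pos: [0.5501, 0.2641, 0.1796]
eef_rot: [-0.017, 1.0, 0.0, 0.001]
force: [-0.5, 0.0, -1.7]
opening: 0.0298
finger_force: 40.0
```

Run:
```python
from h import *
s=read_state(); print(s['tcp_pos'],s['force'],s['eef_rot'],s['ft_torque'])
im,d=save('side','side2.png')
x,y=map(int,px('side',s['tcp_pos']-[0,0,.04])); print(x,y)
a=cv2.resize(im[y-45:y+45,x-60:x+60,::-1],(800,600),interpolation=cv2.INTER_CUBIC)
im,d=save('top','top2.png')
x,y=map(int,px('top',s['tcp_pos'])); print(x,y)
b=cv2.resize(im[y-30:y+60,x-60:x+60,::-1],(800,600),interpolation=cv2.INTER_CUBIC)
cv2.imwrite('pics/s2c.png',a);cv2.imwrite('pics/t2c.png',cv2.convertScaleAbs(b,alpha=1.4))
```

```text
[0.55006076 0.26412037 0.17958082] [-0.50819725  0.04242327 -1.73412022] [-1.68481150e-02  9.99857802e-01  1.41173757e-04  7.04462090e-04] [ 0.01671276 -0.02917643 -0.01207207]
294 185
208 176
```

View pics/s2c.png

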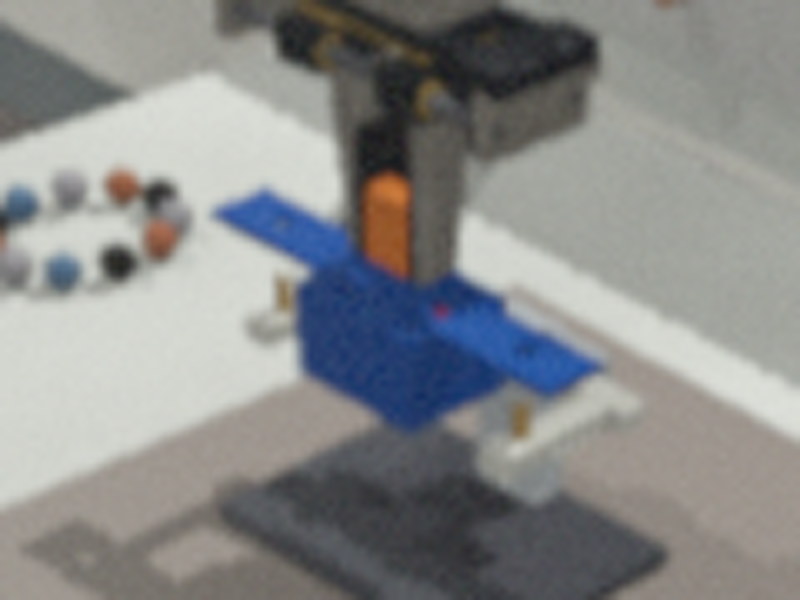

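View pics/t2c.png

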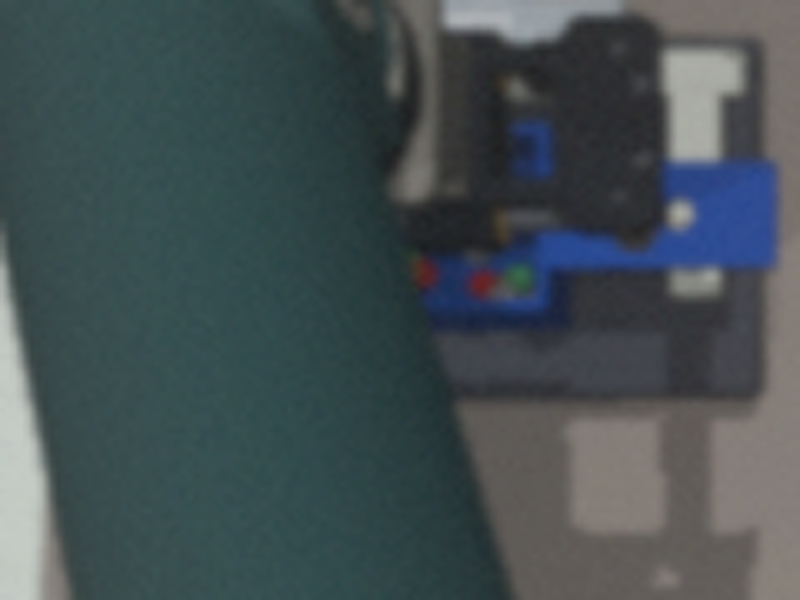

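Both pins stand just below the ear holes. In the side crop the holes are at (283,224) and (525,350), and the pin tops at about (285,277) and (520,405). I'll work out what's left to correct.

Run:
```python
from h import *
S=lambda x,y:(234+x/6.6667,140+y/6.6667)
k={}
for n,p,z in(('hL',(283,224),.1505),('hR',(525,350),.1505),('pL',(285,278),.1245),('pR',(520,406),.1245),('pLbase',(285,308),.105),('pRbase',(518,438),.105)):
    k[n]=onplane('side',*S(*p),z); print(n,k[n].round(4))
print(k['hL']-k['pL'],k['hR']-k['pR'])
print('topholeR',onplane('top',148+680/6.667,146+213/6.667,.1505))
```

```text
hL [0.5456 0.3418 0.1505]
hR [0.5517 0.1824 0.1505]
pL [0.5428 0.3385 0.1245]
pR [0.5474 0.1807 0.1245]
pLbase [0.5462 0.3438 0.105 ]
pRbase [0.5501 0.1849 0.105 ]
[0.0027154 0.0033002 0.026    ] [0.00426837 0.0016259  0.026     ]
topholeR [0.55365698 0.1821321  0.1505    ]
```

Emit:
{"api": "apply_moves", "payload": {"series": [[[0,0,0,-0.005,0,-0.04,1],[0,0,0,-0.005,0,-0.08,1],[0,0,0,-0.005,0,-0.095,1],[0,0,0,-0.005,0,-0.1,1],[0,0,0,-0.005,0,-0.105,1],[0,0,0,-0.005,0,-0.11,1],[0,0,0,-0.005,0,-0.115,1],[0,0,0,-0.005,0,-0.115,1]]]}}

```text
time_s: 9.65
tcp_pos: [0.5482, 0.2646, 0.1556]
eef_rot: [-0.017, 1.0, -0.0, -0.0]
force: [-0.4, 0.2, -3.3]
opening: 0.0301
finger_force: 40.0
```

```bash
python3 -c "
from h import *
s=read_state(); print(s['tcp_pos'],s['force'],s['ft_torque'])"
```

```text
[0.54820989 0.26458363 0.15555346] [-0.36677809  0.22674185 -3.33194864] [ 0.04898001  0.00714065 -0.00875274]
```

Emit:
{"api": "apply_moves", "payload": {"series": [[[0,0,0,0,0,-0.005,1],[0,0,0,0,0,-0.01,1],[0,0,0,0,0,-0.015,1],[0,0,0,0,0,-0.015,1]]]}}

```text
time_s: 10.15
tcp_pos: [0.5482, 0.2646, 0.1524]
eef_rot: [-0.017, 1.0, -0.0, -0.0]
force: [-0.5, 0.7, -3.2]
opening: 0.0299
finger_force: 40.0
```

```bash
python3 -c "
from h import *
s=read_state(); print(s['tcp_pos'],s['force'],s['ft_torque'])"
```

```text
[0.54815669 0.26457056 0.15244638] [-0.52968161  0.6861777  -3.17965595] [ 0.00889636 -0.03806763 -0.04809907]
```

No contact 6 mm below the pin tips, so both pins are in the holes. I'll keep lowering gently.

Emit:
{"api": "apply_moves", "payload": {"series": [[[0,0,0,0,0,-0.01,1],[0,0,0,0,0,-0.02,1],[0,0,0,0,0,-0.03,1],[0,0,0,0,0,-0.04,1],[0,0,0,0,0,-0.05,1],[0,0,0,0,0,-0.055,1],[0,0,0,0,0,-0.055,1]]]}}

```text
time_s: 11.02
tcp_pos: [0.5482, 0.2646, 0.1415]
eef_rot: [-0.017, 1.0, -0.0, -0.0]
force: [-0.5, -0.4, -4.1]
opening: 0.0296
finger_force: 40.0
```

Emit:
{"api": "apply_moves", "payload": {"series": [[[0,0,0,0,0,-0.005,1],[0,0,0,0,0,-0.01,1],[0,0,0,0,0,-0.01,1]]]}}

```text
time_s: 11.4
tcp_pos: [0.5482, 0.2646, 0.1395]
eef_rot: [-0.017, 1.0, -0.0, -0.0]
force: [0.0, -1.0, -3.5]
opening: 0.03
finger_force: 40.0
```

```bash
python3 -c "
from h import *
s=read_state(); print(s['tcp_pos'],s['force'],s['ft_torque'])"
```

```text
[0.54817165 0.26457684 0.13951123] [ 0.04973636 -0.98349078 -3.50192025] [ 0.03196016 -0.0363655  -0.0114878 ]
```

Next, 0.5 mm steps until the ears touch down.

Emit:
{"api": "apply_moves", "payload": {"series": [[[0,0,0,0,0,-0.0025,1],[0,0,0,0,0,-0.005,1],[0,0,0,0,0,-0.005,1]]]}}

```text
time_s: 11.78
tcp_pos: [0.5482, 0.2646, 0.1386]
eef_rot: [-0.017, 1.0, 0.0, -0.0]
force: [-0.3, 0.4, -2.4]
opening: 0.0299
finger_force: 40.0
```

Emit:
{"api": "apply_moves", "payload": {"series": [[[0,0,0,0,0,-0.0025,1],[0,0,0,0,0,-0.0025,1]]]}}

```text
time_s: 12.02
tcp_pos: [0.5483, 0.2646, 0.1384]
eef_rot: [-0.017, 1.0, 0.0, 0.0]
force: [-0.0, 0.2, 0.7]
opening: 0.0292
finger_force: 40.0
```

Emit:
{"api": "apply_moves", "payload": {"series": [[[0,0,0,0,0,-0.002,1],[0,0,0,0,0,-0.002,1]]]}}

```text
time_s: 12.28
tcp_pos: [0.5484, 0.2647, 0.1383]
eef_rot: [-0.017, 1.0, 0.0, 0.0]
force: [-1.8, -0.3, 4.6]
opening: 0.0294
finger_force: 40.0
```

Run:
```python
from h import *
s=read_state(); print(s['tcp_pos'],s['force'],s['ft_torque'])
im,d=save('side','side3.png')
x,y=map(int,px('side',s['tcp_pos']-[0,0,.04]))
cv2.imwrite('pics/s3c.png',cv2.resize(im[y-45:y+45,x-60:x+60,::-1],(800,600),interpolation=cv2.INTER_CUBIC))
```

```text
[0.54838564 0.26471391 0.13830014] [-1.78573201 -0.29757244  4.64925012] [-0.61406002  0.41120132 -0.15886252]
```

View pics/s3c.png

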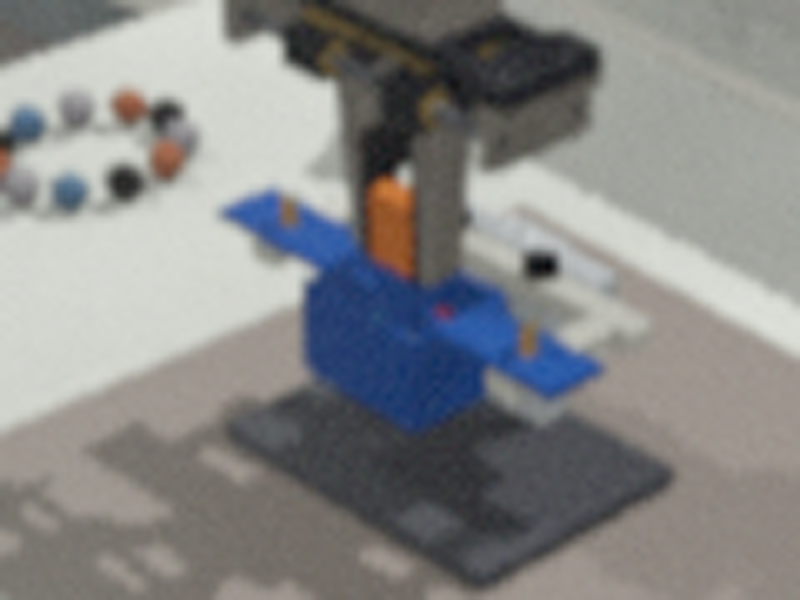

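Both pins show through the ears, at crop (290,212) and (529,340). The moment shows the -y ear carrying the load, so I'll ease the +y ear down before letting go.

Emit:
{"api": "apply_moves", "payload": {"series": [[[-0.001,0,0,0,0,-0.0005,1],[-0.0017,0,0,0,0,-0.0005,1],[-0.0017,0,0,0,0,-0.0005,1]]]}}

```text
time_s: 12.7
tcp_pos: [0.5485, 0.2648, 0.1383]
eef_rot: [-0.017, 1.0, -0.002, 0.0]
force: [-2.7, -1.1, 4.6]
opening: 0.0299
finger_force: 40.0
```

```bash
python3 -c "
from h import *
s=read_state(); print(s['tcp_pos'],s['force'],s['ft_torque'])"
```

```text
[0.54853176 0.26479406 0.13825293] [-2.72501409 -1.08101931  4.63058447] [ 0.1788478   0.54625442 -0.05854909]
```

The moment is now nearly balanced, so both ears are seated. Release and retreat straight up.

Emit:
{"api": "apply_moves", "payload": {"series": [[[0,0,0,0,0,0,0.6],[0,0,0,0,0,0,0.5],[0,0,0,0,0,0,0.4],[0,0,0,0,0,0,0.4],[0,0,0,0,0,0,0.4]]]}}

```text
time_s: 13.32
tcp_pos: [0.5482, 0.2646, 0.1375]
eef_rot: [-0.017, 1.0, -0.003, -0.0]
force: [-0.1, 0.7, 0.2]
opening: 0.055
finger_force: 0.0
```

Emit:
{"api": "apply_moves", "payload": {"series": [[[0,0,0,0,0,0.05,0.4],[0,0,0,0,0,0.15,0.4],[0,0,0,0,0,0.3,0.4],[0,0,0,0,0,0.5,0.4],[0,0,0,0,0,0.7,0.4],[0,0,0,0,0,0.7,0.4],[0,0,0,0,0,0.7,0.4]]]}}

```text
time_s: 14.2
tcp_pos: [0.5479, 0.2645, 0.2775]
eef_rot: [-0.017, 1.0, -0.003, -0.0]
force: [-0.6, 1.9, 0.2]
opening: 0.0548
finger_force: 0.0
```

Run:
```python
from h import *
s=read_state(); print(s['tcp_pos'],s['force'],s['opening'])
im,d=save('side','side4.png')
x,y=map(int,px('side',[.549,.264,.11]))
cv2.imwrite('pics/s4c.png',cv2.resize(im[y-45:y+45,x-60:x+60,::-1],(800,600),interpolation=cv2.INTER_CUBIC))
```

```text
[0.54786079 0.26446024 0.27745605] [-0.5782632   1.88558237  0.20795635] 0.05484936868218958
```

View pics/s4c.png

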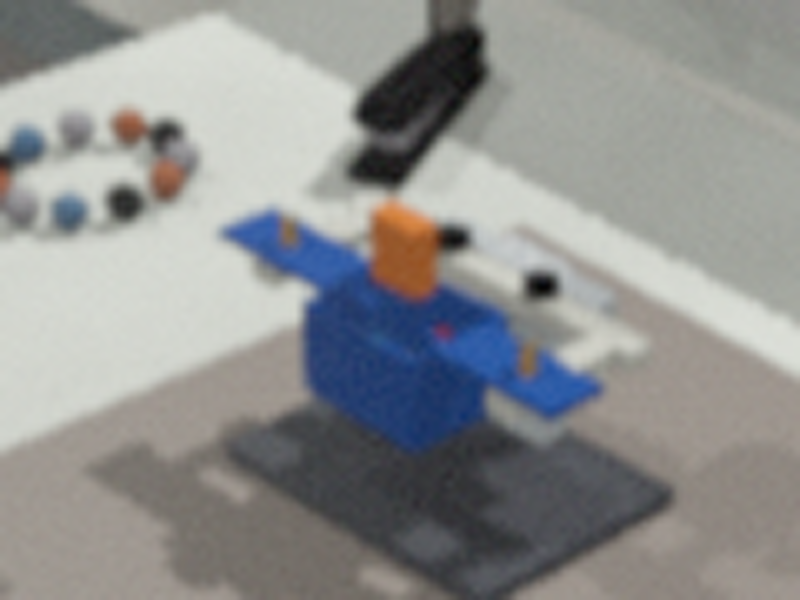

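The bin hangs level with both pins through the ears, at (290,230) and (529,357), and the gripper is well clear.

```bash
python3 -c "
from cell import *
print(finish_job())"
```

```text
the job is handed in; nothing more can be done
None
```

The bin hangs level on the smaller stand with both pins through both ear holes; I let go only once both ears were home, left the bystanders alone, and handed the job in at about 14 s.

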